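# Release the latched key on the bench power box

### The arm

A 6-joint arm with a two-finger parallel gripper is mounted at the origin on a cart in front of the work surface, level with it; the furniture and walls round the work are solid. World frame = base frame: x ahead of the robot, y to its left, z up, the work surface at z = 0. Lengths are in m, angles in degrees, forces in N, time in s.
With the tool pointing down it reaches from about 0.25 to 0.8 m from the base axis. Payload 3.9 kg.
Tool frame: the origin (TCP) lies at the very end of the fingers, on their centre line; the grasp point (between the pads) lies 19 mm behind it; z points along the fingers, y is the direction in which the jaws open and shut (so a half turn about z gives the same grasp; the last joint's range is limited). The gripper opens to 85 mm and grips with 20 to 120 N. Pads are 22 mm wide; open, the fingers measure 114 mm over their backs; the gripper's body (76 mm by 85 mm) begins 54 mm behind the grasp point. The pads swing forward as they close: fully open they stand 13 mm farther back than shut.
Start: joints at [74.37, 14.897, -7.913, 67.191, 0, 90], TCP at [0.141, 0.506, 0.231] pointing down, gripper open.
Joint ranges: [-159.42, 159.42], [-47.68, 98.78], [-73.54, 78.23], [-108.79, 121.32], [-90, 84.71], [-180, 180]. Speed limits (degrees/s): [147.25, 147.25, 180, 180, 180, 180].

### API

Orientations are given as [roll, pitch, yaw] about the fixed x, y, z axes, in that order (R = Rz(yaw) Ry(pitch) Rx(roll)).
In Python, from station import telemetry, optics, ticket gives the robot as it stands. The module is installed in compiled form; this text tells all that it offers.
- The arm moves only by the tool send_rows, never from a script. Its argument "series" is a list of rows, each an object of numbers: "grip": the opening, from -1 (shut) to 1 (fully open); "dx", "dy", "dz": the shift along the world's x, y, z in units of 25 mm (1.0 is 25 mm); "rx", "ry", "rz": the turn, a rotation vector about the world's x, y, z in units of 0.08 rad (1.0 is 0.08 rad). A call has 1 to 20 rows; each row shifts and turns the commanded pose from where the row before left it; what a row does not reach is not made up. A row lasts 1/8 s, in which the tool goes at most 62.5 mm and 10.7 degrees, less where a joint would pass 70% of its speed; a pose out of reach is approached as far as the arm can. A call with a number of a shift or a turn outside -1 to 1 is refused whole. A call with a gripper value outside its range is refused whole. The fingers move at their own pace and stop on an object; the grip force is fixed at half the most. Time passes only in rows, so rows that do not move let the fingers close. It gives the time, the measured TCP pose, the force and the opening at its end, in the units of the state.
- telemetry.read_state(): the state, without advancing time (a new reading comes with each control period).
- optics.camera(name): name is "side" or "top" or "wrist"; returns a dict with "frame" (400x640x3 uint8, red, green, blue), "fx", "fy", "cx", "cy" (pixels), "R" (3x3) and "t" (3): a world point X has camera coordinates R X + t; the wrist camera has in their place "mount" (4x4, takes a point from camera to tool coordinates, whose origin is the TCP and whose axes are the flange's). Camera axes: x right, y down, z forward; pixel columns grow to the right and rows downward; lengths in m; the calibration is good to about 2 mm. The wrist camera is an equidistant fisheye: a pixel r from the principal point sees the ray r / f radians off the axis. A picture is of the moment at which its call begins: read the wrist's pose just before it. There is no depth.
- ticket.finish_job(): hands the job in, once; it reports no verdict.
The state is a dict: "time": time; "joint_positions": joint angles; "joint_velocities": joint speeds; "effort": joint torques, N m; "eef_pos": TCP position; "tcp_rot": TCP orientation; "ft_force": force on the tool from outside, world axes, zero at the start; "ft_torque": the same for the moment, N m; "opening": opening from 0.0 (shut) to 1.0 (fully open).
Only numpy, scipy, OpenCV 4.12 (cv2) and the standard library are available. Lean on these libraries where they do the work, as an engineer would, in place of code of your own. Each camera call takes 0.05 s, during which the arm holds its last target.

### The job

One of the four identical keys on the bench power box has been left latched down, so its pair of sockets is still live, while the other three keys are up. Feel along the row from left to right (as you face the box) with the fingertips, tapping every key lightly and pushing none of them in; then press the latched key all the way home so that it pops up, and leave all four keys up. Lift nothing, and leave the screwdriver, tray, reel and tape around the box as they are.

Things in the scene. Friction and masses are not known exactly. Their poses are not given: they have to be found in the camera images.
- power_box: grey steel box with a dark top, fixed on the desk, 116 (x) x 206 (y) x 55 mm high; four cream keys near its front edge, red and black sockets (3 mm proud) behind them, two terminals 16 mm out of its front. Origin: centre of its underside; x from front to back, y left along the row, z up. Key centres: x = -24 mm, y = +60 (leftmost), +20, -20, -60 mm (rightmost)
- key_a: one of four identical square cream keys; which of them stands at which place of the row varies. Origin: centre of its top face, axes as the box's. Cap 20.5 mm square in a flat black frame 31 mm square; it moves straight down only
- key_b: one of four identical square cream keys; which of them stands at which place of the row varies. Origin: centre of its top face, axes as the box's. Top face raised: 69 mm above the desk; latched: 63.4 mm (5.6 mm lower); pressed home: 59.4 mm (9.6 mm lower)
- key_c: one of four identical square cream keys; which of them stands at which place of the row varies. Origin: centre of its top face, axes as the box's. Push-push: pressed home and let go, a latched key comes back up, a raised one stays down. Pressed less than 8 mm below the raised height, it returns to where it was
- key_d: one of four identical square cream keys; which of them stands at which place of the row varies. Origin: centre of its top face, axes as the box's. Spring: a raised key begins to give at 1.5 N, the latched one at 3.5 N, then 0.35 N per mm; 5 to 7 N press it home
- screwdriver: red-handled screwdriver, 160 x 20 x 22 mm, lying in front of the box; origin under its middle, y along its length. Loose: leave it
- parts_tray: open blue tray with a divider and a few small parts, 66 (x) x 110 (y) x 22 mm high, standing behind the box; origin at the centre of its underside. Loose: leave it
- solder_reel: reel of solder wire with a yellow top, 55 mm across and 35 mm high with a 30 mm wire end, standing to the left of the box; origin under the middle of its whole extent. Loose: leave it
- masking_tape: roll of masking tape, 104 mm across and 25 mm high, lying to the right of the box; origin at the centre of its underside. Loose: leave it

How it is judged (in metres and radians):
On the way, in this order (a step that is already met when the one before it is completed fails the run):
1. the leftmost key is touched, while the latched key is still in (z of any of key_a, key_b, key_c, key_d in the frame of power_box below 0.0645 m and ((contact force between any of the fingers, the arm and key_a above 0.3 N and y of key_a in the frame of power_box between 0.045 and 0.075 m) or (contact force between any of the fingers, the arm and key_b above 0.3 N and y of key_b in the frame of power_box between 0.045 and 0.075 m) or (contact force between any of the fingers, the arm and key_c above 0.3 N and y of key_c in the frame of power_box between 0.045 and 0.075 m) or (contact force between any of the fingers, the arm and key_d above 0.3 N and y of key_d in the frame of power_box between 0.045 and 0.075 m))).
2. the second key is touched, while the latched key is still in (z of any of key_a, key_b, key_c, key_d in the frame of power_box below 0.0645 m and ((contact force between any of the fingers, the arm and key_a above 0.3 N and y of key_a in the frame of power_box between 0.005 and 0.035 m) or (contact force between any of the fingers, the arm and key_b above 0.3 N and y of key_b in the frame of power_box between 0.005 and 0.035 m) or (contact force between any of the fingers, the arm and key_c above 0.3 N and y of key_c in the frame of power_box between 0.005 and 0.035 m) or (contact force between any of the fingers, the arm and key_d above 0.3 N and y of key_d in the frame of power_box between 0.005 and 0.035 m))).
3. the third key is touched, while the latched key is still in (z of any of key_a, key_b, key_c, key_d in the frame of power_box below 0.0645 m and ((contact force between any of the fingers, the arm and key_a above 0.3 N and y of key_a in the frame of power_box between -0.035 and -0.005 m) or (contact force between any of the fingers, the arm and key_b above 0.3 N and y of key_b in the frame of power_box between -0.035 and -0.005 m) or (contact force between any of the fingers, the arm and key_c above 0.3 N and y of key_c in the frame of power_box between -0.035 and -0.005 m) or (contact force between any of the fingers, the arm and key_d above 0.3 N and y of key_d in the frame of power_box between -0.035 and -0.005 m))).
4. the rightmost key is touched, while the latched key is still in (z of any of key_a, key_b, key_c, key_d in the frame of power_box below 0.0645 m and ((contact force between any of the fingers, the arm and key_a above 0.3 N and y of key_a in the frame of power_box between -0.075 and -0.045 m) or (contact force between any of the fingers, the arm and key_b above 0.3 N and y of key_b in the frame of power_box between -0.075 and -0.045 m) or (contact force between any of the fingers, the arm and key_c above 0.3 N and y of key_c in the frame of power_box between -0.075 and -0.045 m) or (contact force between any of the fingers, the arm and key_d above 0.3 N and y of key_d in the frame of power_box between -0.075 and -0.045 m))).
5. a key is pressed home (8.5 mm or more below the raised height) (z of any of key_a, key_b, key_c, key_d in the frame of power_box below 0.0605 m).
At the end, for the whole second after the job is handed in: all four keys stand fully up (within 1.5 mm), and the screwdriver, tray, reel and tape are within 20 mm of where they were (z of each of key_a, key_b, key_c, key_d in the frame of power_box above 0.0675 m and distance of each of parts_tray, screwdriver, solder_reel, masking_tape from where it was at the start of the episode below 0.02 m); the robot touches nothing.
It fails at once if a raised key is pushed in more than 4.8 mm while another key is down (z of each of key_a, key_b in the frame of power_box below 0.0642 m or z of each of key_a, key_c in the frame of power_box below 0.0642 m or z of each of key_a, key_d in the frame of power_box below 0.0642 m or z of each of key_b, key_c in the frame of power_box below 0.0642 m or z of each of key_b, key_d in the frame of power_box below 0.0642 m or z of each of key_c, key_d in the frame of power_box below 0.0642 m).
It fails at once if a bystander (screwdriver, tray, reel, tape) is shifted by more than 20 mm or lifted by more than 10 mm (distance of any of parts_tray, screwdriver, solder_reel, masking_tape from where it was at the start of the episode above 0.02 m or height (world z) of any of parts_tray, screwdriver, solder_reel, masking_tape above 0.01 m).
It also fails if it takes over 40 s, if anything falls off the work surface, if the arm or the gripper's body presses on something with over 40 N, if the wrist force passes 120 N, or if a joint passes its speed limit or range.

## Working session

There is one attempt and no reset: what is moved stays moved. The work goes in short steps, Python scripts to look and compute and a tool call to move; the robot and the scene stay as the last step left them, time stands still between calls to the robot, and variables do not carry over. Pictures are saved under pics/ and viewed, and the job is handed in when it is done.

Besides the shell and the picture viewer there is one more tool, called as name(argument=value, ...) on one line, values as JSON. send_rows: Moves the arm, as the interface text tells. Its arguments: {"type":"object","properties":{"series":{"type":"array","items":{"type":"object","properties":{"grip":{"type":"number"},"dx":{"type":"number"},"dy":{"type":"number"},"dz":{"type":"number"},"rx":{"type":"number"},"ry":{"type":"number"},"rz":{"type":"number"}}}}},"required":["series"]}

```bash
mkdir -p pics; cat > h.py <<'E'
from station import telemetry, optics, ticket
import numpy as np, cv2
def snap(n,f):
    c=optics.camera(n); cv2.imwrite('pics/'+f,cv2.cvtColor(c['frame'],cv2.COLOR_RGB2BGR)); return c
def ray(c,u,v,z):
    R=np.array(c['R']);t=np.array(c['t']); o=-R.T@t
    d=R.T@np.array([(u-c['cx'])/c['fx'],(v-c['cy'])/c['fy'],1]); return o+d*(z-o[2])/d[2]
def proj(c,X):
    p=np.array(c['R'])@np.array(X)+np.array(c['t']); return c['fx']*p[0]/p[2]+c['cx'],c['fy']*p[1]/p[2]+c['cy']
E
python3 - <<'E'
from h import *
s=telemetry.read_state(); print(s)
for n in('top','side'):
    c=snap(n,n+'0.png'); print(n,c['fx'],c['cx'],c['cy'],c['R'],c['t'])
E
```

```text
{'time': 0.0, 'joint_positions': array([ 7.43704879e+01,  1.49341465e+01, -7.98630675e+00,  6.71913926e+01,
        2.20108385e-04,  9.00013320e+01]), 'joint_velocities': array([ 0.00605615, -0.02221386, -0.02748952,  0.04831375,  0.06576648,
       -0.05343419]), 'effort': array([-4.87217276e-04, -4.05684614e+01,  2.53920758e+01,  1.87005167e-02,
       -1.84897990e-04,  3.32546176e-05]), 'eef_pos': array([0.14125481, 0.50491823, 0.23047582]), 'tcp_rot': array([-1.79888154e+02, -2.17507811e-04,  1.64369155e+02]), 'ft_force': array([-0.28921197, -0.28627521,  0.39921032]), 'ft_torque': array([ 0.03976877, -0.03180376,  0.00467097]), 'opening': 1.0048837842026996}
top 515.0459830604439 320.0059736894735 198.61278324872166 [[ 0.00681419 -0.99994256 -0.0082732 ]
 [-0.98846159 -0.00548355 -0.15137245]
 [ 0.15131839  0.00920922 -0.98844218]] [-0.0578654   0.64020444  1.10598932]
side 408.27461573963984 322.69201442378346 203.6252821268844 [[-0.995667   -0.09293388  0.00324443]
 [-0.03911891  0.38694612 -0.92127217]
 [ 0.08436198 -0.91740721 -0.38890495]] [0.630801   0.1106418  0.84314277]
```

View pics/top0.png

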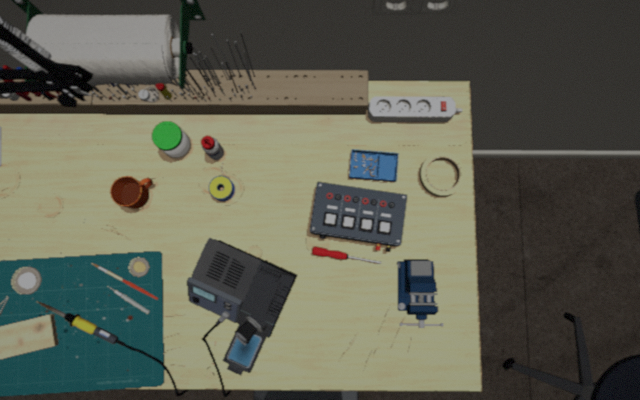

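View pics/side0.png

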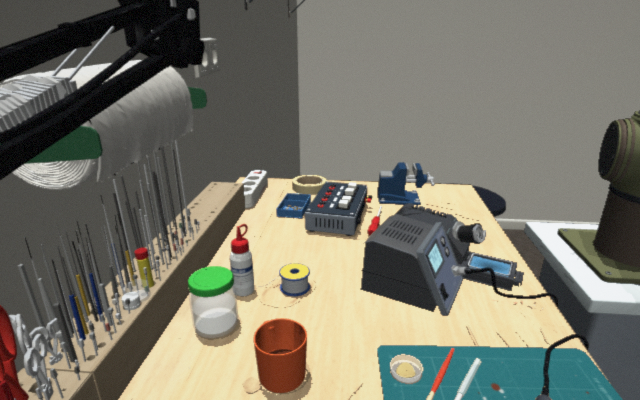

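The top view shows the box at about (358,214) with its keys at (330,219), (348,222), (366,224), (384,227). The screwdriver is at (345,256), the tray at (373,166), the reel at (221,188) and the tape at (440,176). Next I'll measure the keys more closely.

```bash
python3 - <<'E'
from h import *
c=optics.camera('top'); im=c['frame']
cv2.imwrite('pics/topz.png',cv2.resize(cv2.cvtColor(im[170:275,300:410],cv2.COLOR_RGB2BGR),None,fx=7,fy=5.7,interpolation=cv2.INTER_CUBIC))
cr=im[205:240,318:400].astype(int)
m=((cr.min(2)>120)).astype(np.uint8)
n,l,st,ce=cv2.connectedComponentsWithStats(m)
for i in range(1,n):
    if st[i,4]>40:
        u,v=ce[i]+[318,205]; print(u,v,st[i],ray(c,u,v,.069).round(4))
# box corners
hsv=cv2.cvtColor(im,cv2.COLOR_RGB2HSV)
for k,(x0,y0,x1,y1) in dict(tape=(415,145,470,205)).items(): pass
s=optics.camera('side');cv2.imwrite('pics/sidez.png',cv2.resize(cv2.cvtColor(s['frame'][170:245,270:400],cv2.COLOR_RGB2BGR),None,fx=6,fy=6,interpolation=cv2.INTER_CUBIC))
E
```

```text
330.0609756097561 218.4268292682927 [ 7  9 11 10 82] [ 0.5937 -0.0764  0.069 ]
347.9875 221.3875 [25 12 11 10 80] [ 0.5874 -0.1156  0.069 ]
366.3625 223.775 [44 15 10  9 80] [ 0.5824 -0.1557  0.069 ]
384.4457831325301 226.5421686746988 [62 17 10 10 83] [ 0.5766 -0.1951  0.069 ]
```

View pics/topz.png

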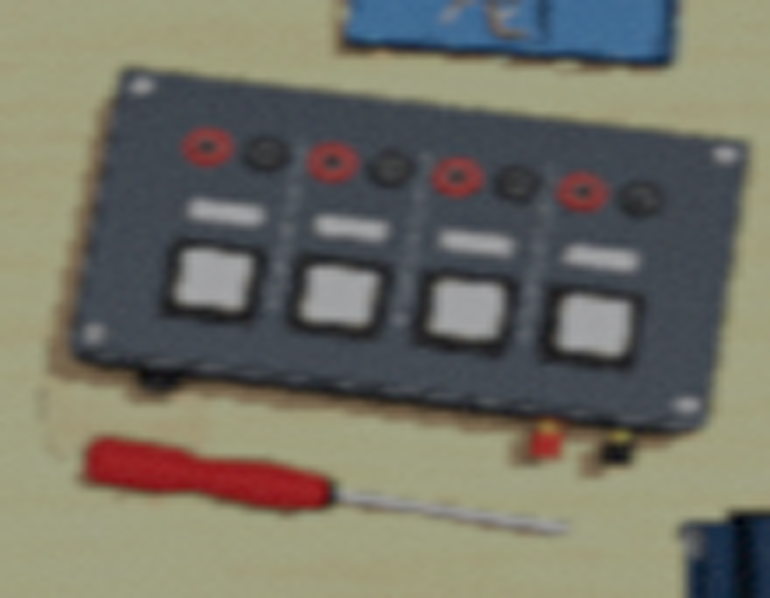

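View pics/sidez.png

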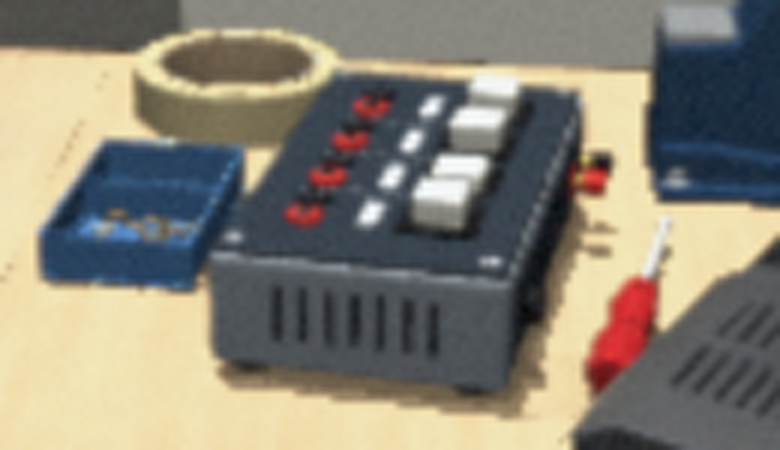

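The keys lie on a row yawed about -8.2°. In the side view the second key from the left looks lower, which I'll confirm by touch. I'll shut the gripper, turn the jaws about 7.4° and travel at z = 0.23.

send_rows(series=[{"dx": 0.4, "dy": -0.5, "rz": 0.4, "grip": -1}, {"dx": 0.75, "dy": -0.97, "rz": 0.4, "grip": -1}, {"dx": 0.75, "dy": -0.97, "rz": 0.4, "grip": -1}, {"dx": 0.75, "dy": -0.97, "rz": 0.4, "grip": -1}, {"dx": 0.75, "dy": -0.97, "grip": -1}, {"dx": 0.75, "dy": -0.97, "grip": -1}, {"dx": 0.75, "dy": -0.97, "grip": -1}, {"dx": 0.75, "dy": -0.97, "grip": -1}, {"dx": 0.75, "dy": -0.97, "grip": -1}, {"dx": 0.75, "dy": -0.97, "grip": -1}, {"dx": 0.75, "dy": -0.97, "grip": -1}, {"dx": 0.75, "dy": -0.97, "grip": -1}, {"dx": 0.4, "dy": -0.5, "grip": -1}])

```text
validation failed for argument at $.se...
```

send_rows(series=[{"dx": 0.4, "dy": -0.5, "dz": 0, "rx": 0, "ry": 0, "rz": 0.4, "grip": -1}])

```text
time: 0.32
eef_pos: [0.1512, 0.4934, 0.2309]
tcp_rot: [-180.0, -0.0, 166.3]
ft_force: [0.7, -0.4, -0.0]
opening: 0.818
```

The refusal came from missing fields, so every row needs all of them.

send_rows(series=[{"dx": 0.75, "dy": -0.97, "dz": 0, "rx": 0, "ry": 0, "rz": 0.4, "grip": -1}, {"dx": 0.75, "dy": -0.97, "dz": 0, "rx": 0, "ry": 0, "rz": 0.4, "grip": -1}, {"dx": 0.75, "dy": -0.97, "dz": 0, "rx": 0, "ry": 0, "rz": 0.4, "grip": -1}, {"dx": 0.75, "dy": -0.97, "dz": 0, "rx": 0, "ry": 0, "rz": 0, "grip": -1}, {"dx": 0.75, "dy": -0.97, "dz": 0, "rx": 0, "ry": 0, "rz": 0, "grip": -1}, {"dx": 0.75, "dy": -0.97, "dz": 0, "rx": 0, "ry": 0, "rz": 0, "grip": -1}, {"dx": 0.75, "dy": -0.97, "dz": 0, "rx": 0, "ry": 0, "rz": 0, "grip": -1}, {"dx": 0.75, "dy": -0.97, "dz": 0, "rx": 0, "ry": 0, "rz": 0, "grip": -1}, {"dx": 0.75, "dy": -0.97, "dz": 0, "rx": 0, "ry": 0, "rz": 0, "grip": -1}, {"dx": 0.75, "dy": -0.97, "dz": 0, "rx": 0, "ry": 0, "rz": 0, "grip": -1}, {"dx": 0.75, "dy": -0.97, "dz": 0, "rx": 0, "ry": 0, "rz": 0, "grip": -1}, {"dx": 0.4, "dy": -0.5, "dz": 0, "rx": 0, "ry": 0, "rz": 0, "grip": -1}])

```text
time: 1.82
eef_pos: [0.3682, 0.2128, 0.2312]
tcp_rot: [-180.0, -0.0, 171.6]
ft_force: [-0.5, 0.9, 1.3]
opening: -0.002
```

send_rows(series=[{"dx": 0.75, "dy": -0.96, "dz": 0, "rx": 0, "ry": 0, "rz": 0, "grip": -1}, {"dx": 0.75, "dy": -0.96, "dz": 0, "rx": 0, "ry": 0, "rz": 0, "grip": -1}, {"dx": 0.75, "dy": -0.96, "dz": 0, "rx": 0, "ry": 0, "rz": 0, "grip": -1}, {"dx": 0.75, "dy": -0.96, "dz": 0, "rx": 0, "ry": 0, "rz": 0, "grip": -1}, {"dx": 0.75, "dy": -0.96, "dz": 0, "rx": 0, "ry": 0, "rz": 0, "grip": -1}, {"dx": 0.75, "dy": -0.96, "dz": 0, "rx": 0, "ry": 0, "rz": 0, "grip": -1}, {"dx": 0.75, "dy": -0.96, "dz": 0, "rx": 0, "ry": 0, "rz": 0, "grip": -1}, {"dx": 0.75, "dy": -0.96, "dz": -0.4, "rx": 0, "ry": 0, "rz": 0, "grip": -1}, {"dx": 0.75, "dy": -0.96, "dz": -0.8, "rx": 0, "ry": 0, "rz": 0, "grip": -1}, {"dx": 0.75, "dy": -0.96, "dz": -0.8, "rx": 0, "ry": 0, "rz": 0, "grip": -1}, {"dx": 0.75, "dy": -0.96, "dz": -0.8, "rx": 0, "ry": 0, "rz": 0, "grip": -1}, {"dx": 0.5, "dy": -0.6, "dz": -0.8, "rx": 0, "ry": 0, "rz": 0, "grip": -1}, {"dx": 0, "dy": 0, "dz": -0.4, "rx": 0, "ry": 0, "rz": 0, "grip": -1}, {"dx": 0, "dy": 0, "dz": 0, "rx": 0, "ry": 0, "rz": 0, "grip": -1}])

```text
time: 3.58
eef_pos: [0.585, -0.0643, 0.1303]
tcp_rot: [180.0, -0.2, 171.7]
ft_force: [-0.3, 0.1, 0.0]
opening: 0.002
```

```bash
python3 - <<'E'
from h import *
s=telemetry.read_state(); print(s['eef_pos'],s['tcp_rot'],s['ft_force'],s['time'])
c=optics.camera('top');w=snap('wrist','w1.png')
print(proj(c,s['eef_pos']),proj(c,[.5937,-.0764,.069]))
cv2.imwrite('pics/t1.png',cv2.resize(cv2.cvtColor(c['frame'][150:290,280:420],cv2.COLOR_RGB2BGR),None,fx=4,fy=4))
s=optics.camera('side');cv2.imwrite('pics/s1.png',cv2.resize(cv2.cvtColor(s['frame'][130:245,270:400],cv2.COLOR_RGB2BGR),None,fx=5,fy=5,interpolation=cv2.INTER_CUBIC))
E
```

```text
[ 0.5850132  -0.06428824  0.13030794] [ 1.79974668e+02 -1.74001782e-01  1.71737532e+02] [-0.31060943  0.11122859  0.00232717] 3.575
(np.float64(324.5163400397991), np.float64(219.197264562481)) (np.float64(330.0630739645437), np.float64(218.41580954283148))
```

View pics/w1.png

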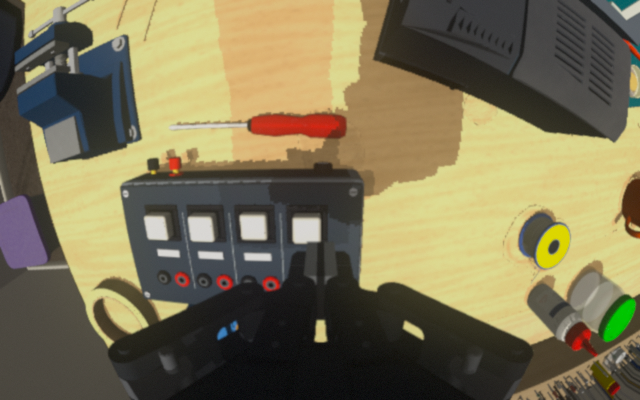

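View pics/s1.png

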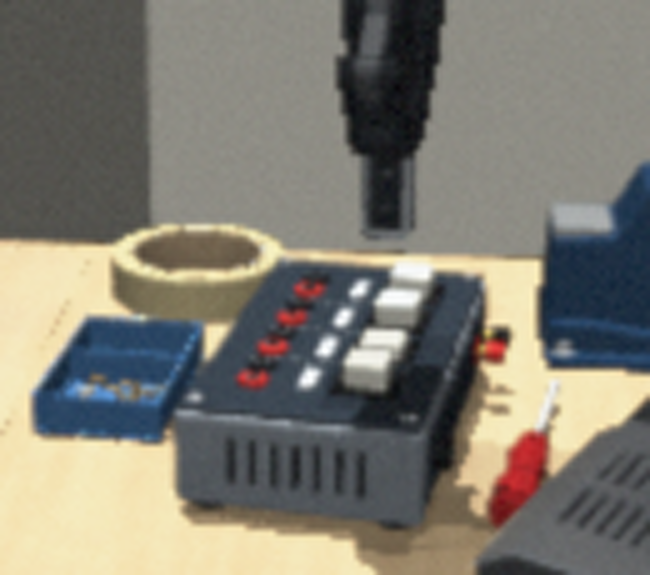

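The views show the shut fingers above the leftmost key, about 9 mm short in x and 12 mm short in y. Nothing else is near them. I'll correct this and lower to z = 0.08.

send_rows(series=[{"dx": 0.35, "dy": -0.48, "dz": 0, "rx": 0, "ry": 0, "rz": 0, "grip": -1}, {"dx": 0, "dy": 0, "dz": -0.8, "rx": 0, "ry": 0, "rz": 0, "grip": -1}, {"dx": 0, "dy": 0, "dz": -0.8, "rx": 0, "ry": 0, "rz": 0, "grip": -1}, {"dx": 0, "dy": 0, "dz": -0.4, "rx": 0, "ry": 0, "rz": 0, "grip": -1}, {"dx": 0, "dy": 0, "dz": 0, "rx": 0, "ry": 0, "rz": 0, "grip": -1}, {"dx": 0, "dy": 0, "dz": 0, "rx": 0, "ry": 0, "rz": 0, "grip": -1}])

```text
time: 4.47
eef_pos: [0.596, -0.0774, 0.0821]
tcp_rot: [-180.0, 0.1, 171.7]
ft_force: [0.5, 0.4, -0.1]
opening: 0.001
```

```bash
python3 - <<'E'
from h import *
w=snap('wrist','w2.png')
s=telemetry.read_state(); print(s['eef_pos'],s['tcp_rot'],s['ft_force'],s['time'])
s=optics.camera('side');cv2.imwrite('pics/s2.png',cv2.resize(cv2.cvtColor(s['frame'][130:245,270:400],cv2.COLOR_RGB2BGR),None,fx=5,fy=5,interpolation=cv2.INTER_CUBIC))
E
```

```text
[ 0.59603073 -0.07732684  0.08224351] [1.79999606e+02 9.95402670e-02 1.71704357e+02] [ 0.80635079 -0.21551514  0.74576539] 4.525
```

View pics/w2.png

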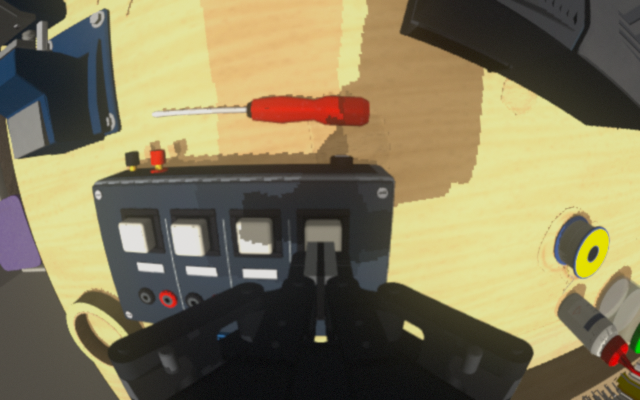

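View pics/s2.png

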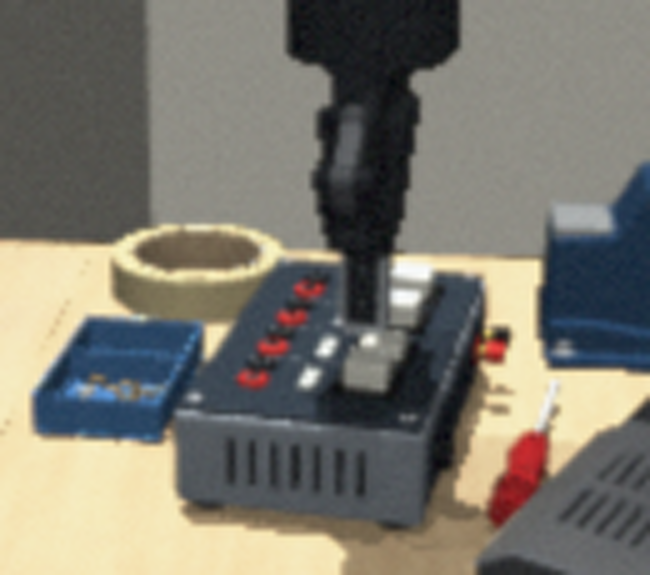

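```bash
python3 - <<'E'
from h import *
s=optics.camera('side'); e=telemetry.read_state()['eef_pos']; print(e)
f=lambda X:((np.array(proj(s,X))-[270,130])*5).round(1)
print('tcp',f(e),'tcp at key',f([e[0],e[1],.069]),'key',f([.5937,-.0764,.069]))
yd=np.array([.142,.99,0])*.01025; xd=np.array([.99,-.142,0])*.01025; k=np.array([.5937,-.0764,.069])
print([f(k+a*xd+b*yd) for a,b in((-1,-1),(1,-1),(1,1),(-1,1))])
i=s['frame'][130:245,270:400]; cv2.imwrite('pics/s3.png',cv2.resize(cv2.cvtColor(i[55:85,55:95],cv2.COLOR_RGB2BGR),None,fx=15,fy=15,interpolation=cv2.INTER_CUBIC))
E
```

```text
[ 0.59586867 -0.07725764  0.08216377]
tcp [361.9 328.2] tcp at key [361.3 354.8] key [365.9 355.7]
[array([391.9, 349.5]), array([348.4, 345.4]), array([339.5, 362. ]), array([383.9, 366.2])]
```

View pics/s3.png

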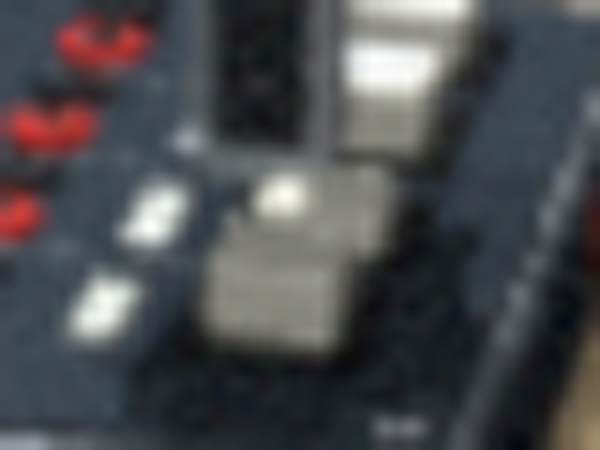

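The projections put the TCP about 2–4 mm behind the key centre, which I'll correct by -4 mm in x before lowering.

send_rows(series=[{"dx": -0.16, "dy": 0.02, "dz": -0.2, "rx": 0, "ry": 0, "rz": 0, "grip": -1}, {"dx": 0, "dy": 0, "dz": -0.2, "rx": 0, "ry": 0, "rz": 0, "grip": -1}, {"dx": 0, "dy": 0, "dz": 0, "rx": 0, "ry": 0, "rz": 0, "grip": -1}, {"dx": 0, "dy": 0, "dz": -0.08, "rx": 0, "ry": 0, "rz": 0, "grip": -1}, {"dx": 0, "dy": 0, "dz": 0, "rx": 0, "ry": 0, "rz": 0, "grip": -1}])

```text
time: 5.25
eef_pos: [0.5913, -0.0767, 0.0692]
tcp_rot: [-180.0, 0.0, 171.7]
ft_force: [0.3, -0.2, -0.8]
opening: -0.001
```

send_rows(series=[{"dx": 0, "dy": 0, "dz": -0.05, "rx": 0, "ry": 0, "rz": 0, "grip": -1}, {"dx": 0, "dy": 0, "dz": 0, "rx": 0, "ry": 0, "rz": 0, "grip": -1}])

```text
time: 5.5
eef_pos: [0.5914, -0.0767, 0.0682]
tcp_rot: [180.0, 0.0, 171.7]
ft_force: [-0.1, -0.4, 0.9]
opening: 0.002
```

send_rows(series=[{"dx": 0, "dy": 0, "dz": -0.03, "rx": 0, "ry": 0, "rz": 0, "grip": -1}, {"dx": 0, "dy": 0, "dz": 0, "rx": 0, "ry": 0, "rz": 0, "grip": -1}])

```text
time: 5.75
eef_pos: [0.5914, -0.0767, 0.0674]
tcp_rot: [180.0, 0.0, 171.7]
ft_force: [-0.5, 0.1, 2.2]
opening: -0.003
```

Key 1 is raised: 2.2 N at z = 67.4 mm. On to key 2.

send_rows(series=[{"dx": 0, "dy": 0, "dz": 0.48, "rx": 0, "ry": 0, "rz": 0, "grip": -1}, {"dx": -0.115, "dy": -0.79, "dz": 0, "rx": 0, "ry": 0, "rz": 0, "grip": -1}, {"dx": -0.115, "dy": -0.79, "dz": 0, "rx": 0, "ry": 0, "rz": 0, "grip": -1}, {"dx": 0, "dy": 0, "dz": -0.24, "rx": 0, "ry": 0, "rz": 0, "grip": -1}, {"dx": 0, "dy": 0, "dz": -0.16, "rx": 0, "ry": 0, "rz": 0, "grip": -1}, {"dx": 0, "dy": 0, "dz": -0.08, "rx": 0, "ry": 0, "rz": 0, "grip": -1}, {"dx": 0, "dy": 0, "dz": 0, "rx": 0, "ry": 0, "rz": 0, "grip": -1}, {"dx": 0, "dy": 0, "dz": 0, "rx": 0, "ry": 0, "rz": 0, "grip": -1}])

```text
time: 6.75
eef_pos: [0.5856, -0.1158, 0.0673]
tcp_rot: [180.0, 0.0, 171.7]
ft_force: [-0.4, 0.2, 1.0]
opening: 0.002
```

send_rows(series=[{"dx": 0, "dy": 0, "dz": -0.04, "rx": 0, "ry": 0, "rz": 0, "grip": -1}, {"dx": 0, "dy": 0, "dz": 0, "rx": 0, "ry": 0, "rz": 0, "grip": -1}])

```text
time: 7.0
eef_pos: [0.5855, -0.1161, 0.0663]
tcp_rot: [-180.0, -0.0, 171.7]
ft_force: [-0.4, 0.3, 0.1]
opening: -0.005
```

send_rows(series=[{"dx": 0, "dy": 0, "dz": 0, "rx": 0, "ry": 0, "rz": 0, "grip": -1}])

```text
time: 7.12
eef_pos: [0.5855, -0.1161, 0.0663]
tcp_rot: [180.0, 0.0, 171.7]
ft_force: [0.1, -0.1, 0.2]
opening: -0.005
```

Key 2 gives no contact at 66.3 mm, so it is the latched one. I'll continue gently to about 63 mm.

send_rows(series=[{"dx": 0, "dy": 0, "dz": -0.08, "rx": 0, "ry": 0, "rz": 0, "grip": -1}, {"dx": 0, "dy": 0, "dz": -0.02, "rx": 0, "ry": 0, "rz": 0, "grip": -1}, {"dx": 0, "dy": 0, "dz": 0, "rx": 0, "ry": 0, "rz": 0, "grip": -1}])

```text
time: 7.5
eef_pos: [0.5853, -0.1162, 0.0637]
tcp_rot: [180.0, -0.0, 171.7]
ft_force: [-0.7, 0.5, -0.2]
opening: -0.001
```

send_rows(series=[{"dx": 0, "dy": 0, "dz": -0.03, "rx": 0, "ry": 0, "rz": 0, "grip": -1}, {"dx": 0, "dy": 0, "dz": 0, "rx": 0, "ry": 0, "rz": 0, "grip": -1}])

```text
time: 7.75
eef_pos: [0.5855, -0.1162, 0.0633]
tcp_rot: [-180.0, 0.0, 171.7]
ft_force: [-0.5, 0.7, 2.8]
opening: 0.006
```

Key 2 touches with 2.8 N at 63.3 mm, so it is confirmed latched. On to key 3.

send_rows(series=[{"dx": 0, "dy": 0, "dz": 0.64, "rx": 0, "ry": 0, "rz": 0, "grip": -1}, {"dx": -0.115, "dy": -0.79, "dz": 0, "rx": 0, "ry": 0, "rz": 0, "grip": -1}, {"dx": -0.115, "dy": -0.79, "dz": 0, "rx": 0, "ry": 0, "rz": 0, "grip": -1}, {"dx": 0, "dy": 0, "dz": -0.24, "rx": 0, "ry": 0, "rz": 0, "grip": -1}, {"dx": 0, "dy": 0, "dz": -0.14, "rx": 0, "ry": 0, "rz": 0, "grip": -1}, {"dx": 0, "dy": 0, "dz": -0.06, "rx": 0, "ry": 0, "rz": 0, "grip": -1}, {"dx": 0, "dy": 0, "dz": 0, "rx": 0, "ry": 0, "rz": 0, "grip": -1}, {"dx": 0, "dy": 0, "dz": 0, "rx": 0, "ry": 0, "rz": 0, "grip": -1}])

```text
time: 8.75
eef_pos: [0.5796, -0.1553, 0.0681]
tcp_rot: [180.0, -0.0, 171.7]
ft_force: [-1.3, -1.2, 1.5]
opening: 0.002
```

send_rows(series=[{"dx": 0, "dy": 0, "dz": -0.03, "rx": 0, "ry": 0, "rz": 0, "grip": -1}, {"dx": 0, "dy": 0, "dz": 0, "rx": 0, "ry": 0, "rz": 0, "grip": -1}])

```text
time: 9.0
eef_pos: [0.5797, -0.1553, 0.0673]
tcp_rot: [180.0, -0.0, 171.7]
ft_force: [-1.4, 0.3, 1.3]
opening: -0.003
```

send_rows(series=[{"dx": 0, "dy": 0, "dz": -0.03, "rx": 0, "ry": 0, "rz": 0, "grip": -1}, {"dx": 0, "dy": 0, "dz": 0, "rx": 0, "ry": 0, "rz": 0, "grip": -1}])

```text
time: 9.25
eef_pos: [0.5797, -0.1553, 0.0665]
tcp_rot: [180.0, -0.0, 171.7]
ft_force: [-0.7, 0.8, 2.1]
opening: -0.001
```

send_rows(series=[{"dx": 0, "dy": 0, "dz": 0, "rx": 0, "ry": 0, "rz": 0, "grip": -1}])

```text
time: 9.38
eef_pos: [0.5796, -0.1554, 0.0665]
tcp_rot: [180.0, -0.0, 171.7]
ft_force: [-1.5, 1.2, 1.9]
opening: 0.001
```

Key 3 is raised, at about 2 N and z = 66.5 mm. On to key 4.

send_rows(series=[{"dx": 0, "dy": 0, "dz": 0.48, "rx": 0, "ry": 0, "rz": 0, "grip": -1}, {"dx": -0.115, "dy": -0.79, "dz": 0, "rx": 0, "ry": 0, "rz": 0, "grip": -1}, {"dx": -0.115, "dy": -0.79, "dz": 0, "rx": 0, "ry": 0, "rz": 0, "grip": -1}, {"dx": 0, "dy": 0, "dz": -0.24, "rx": 0, "ry": 0, "rz": 0, "grip": -1}, {"dx": 0, "dy": 0, "dz": -0.14, "rx": 0, "ry": 0, "rz": 0, "grip": -1}, {"dx": 0, "dy": 0, "dz": -0.06, "rx": 0, "ry": 0, "rz": 0, "grip": -1}, {"dx": 0, "dy": 0, "dz": 0, "rx": 0, "ry": 0, "rz": 0, "grip": -1}, {"dx": 0, "dy": 0, "dz": 0, "rx": 0, "ry": 0, "rz": 0, "grip": -1}])

```text
time: 10.38
eef_pos: [0.5738, -0.1949, 0.0677]
tcp_rot: [-180.0, -0.0, 171.7]
ft_force: [-1.9, -1.3, 1.9]
opening: 0.002
```

send_rows(series=[{"dx": 0, "dy": 0, "dz": -0.02, "rx": 0, "ry": 0, "rz": 0, "grip": -1}, {"dx": 0, "dy": 0, "dz": 0, "rx": 0, "ry": 0, "rz": 0, "grip": -1}])

```text
time: 10.62
eef_pos: [0.5739, -0.1949, 0.0671]
tcp_rot: [180.0, -0.0, 171.7]
ft_force: [-1.3, -0.1, 2.1]
opening: -0.001
```

Key 4 is raised, at about 2 N. I'll go back to key 2, pause just above it, and then press it home.

send_rows(series=[{"dx": 0, "dy": 0, "dz": 0.48, "rx": 0, "ry": 0, "rz": 0, "grip": -1}, {"dx": 0.115, "dy": 0.79, "dz": 0, "rx": 0, "ry": 0, "rz": 0, "grip": -1}, {"dx": 0.115, "dy": 0.79, "dz": 0, "rx": 0, "ry": 0, "rz": 0, "grip": -1}, {"dx": 0.115, "dy": 0.79, "dz": 0, "rx": 0, "ry": 0, "rz": 0, "grip": -1}, {"dx": 0.115, "dy": 0.79, "dz": 0, "rx": 0, "ry": 0, "rz": 0, "grip": -1}, {"dx": 0, "dy": 0, "dz": -0.3, "rx": 0, "ry": 0, "rz": 0, "grip": -1}, {"dx": 0, "dy": 0, "dz": -0.2, "rx": 0, "ry": 0, "rz": 0, "grip": -1}, {"dx": 0, "dy": 0, "dz": 0, "rx": 0, "ry": 0, "rz": 0, "grip": -1}, {"dx": 0, "dy": 0, "dz": 0, "rx": 0, "ry": 0, "rz": 0, "grip": -1}])

```text
time: 11.75
eef_pos: [0.5853, -0.1168, 0.0664]
tcp_rot: [-180.0, -0.0, 171.6]
ft_force: [0.5, 0.0, 0.1]
opening: -0.002
```

send_rows(series=[{"dx": 0, "dy": 0, "dz": -0.1, "rx": 0, "ry": 0, "rz": 0, "grip": -1}, {"dx": 0, "dy": 0, "dz": -0.08, "rx": 0, "ry": 0, "rz": 0, "grip": -1}, {"dx": 0, "dy": 0, "dz": -0.08, "rx": 0, "ry": 0, "rz": 0, "grip": -1}, {"dx": 0, "dy": 0, "dz": -0.04, "rx": 0, "ry": 0, "rz": 0, "grip": -1}, {"dx": 0, "dy": 0, "dz": 0, "rx": 0, "ry": 0, "rz": 0, "grip": -1}, {"dx": 0, "dy": 0, "dz": 0, "rx": 0, "ry": 0, "rz": 0, "grip": -1}])

```text
time: 12.5
eef_pos: [0.5857, -0.1166, 0.0596]
tcp_rot: [-180.0, 0.0, 171.7]
ft_force: [-1.5, -0.5, 6.6]
opening: -0.001
```

send_rows(series=[{"dx": 0, "dy": 0, "dz": -0.04, "rx": 0, "ry": 0, "rz": 0, "grip": -1}, {"dx": 0, "dy": 0, "dz": 0, "rx": 0, "ry": 0, "rz": 0, "grip": -1}])

```text
time: 12.75
eef_pos: [0.5857, -0.1166, 0.0594]
tcp_rot: [-180.0, 0.1, 171.7]
ft_force: [-3.6, -1.6, 10.6]
opening: 0.005
```

The key is home: it stopped at 59.4 mm with the force rising to 10.6 N. I'll lift clear.

send_rows(series=[{"dx": 0, "dy": 0, "dz": 0.2, "rx": 0, "ry": 0, "rz": 0, "grip": -1}, {"dx": 0, "dy": 0, "dz": 0.5, "rx": 0, "ry": 0, "rz": 0, "grip": -1}, {"dx": 0, "dy": 0, "dz": 1, "rx": 0, "ry": 0, "rz": 0, "grip": -1}, {"dx": 0, "dy": 0, "dz": 1, "rx": 0, "ry": 0, "rz": 0, "grip": -1}, {"dx": 0, "dy": 0, "dz": 1, "rx": 0, "ry": 0, "rz": 0, "grip": -1}, {"dx": 0, "dy": 0, "dz": 1, "rx": 0, "ry": 0, "rz": 0, "grip": -1}, {"dx": 0, "dy": 0, "dz": 0, "rx": 0, "ry": 0, "rz": 0, "grip": -1}, {"dx": 0, "dy": 0, "dz": 0, "rx": 0, "ry": 0, "rz": 0, "grip": -1}])

```text
time: 13.75
eef_pos: [0.5849, -0.1159, 0.1748]
tcp_rot: [180.0, -0.1, 171.7]
ft_force: [0.1, 0.3, 1.1]
opening: -0.001
```

```bash
python3 - <<'E'
from h import *
s=optics.camera('side');cv2.imwrite('pics/s9.png',cv2.resize(cv2.cvtColor(s['frame'][130:245,270:400],cv2.COLOR_RGB2BGR),None,fx=6,fy=5,interpolation=cv2.INTER_CUBIC))
snap('wrist','w9.png')
E
```

```text
(no output)
```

View pics/s9.png

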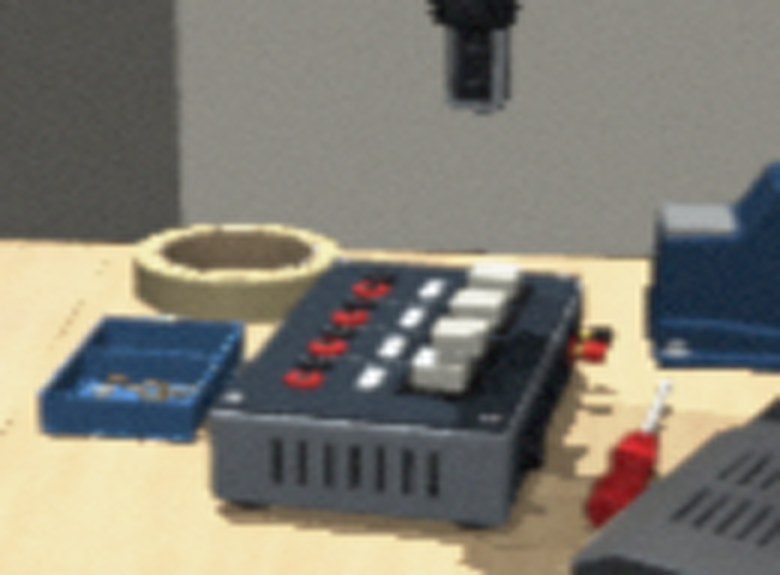

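View pics/w9.png

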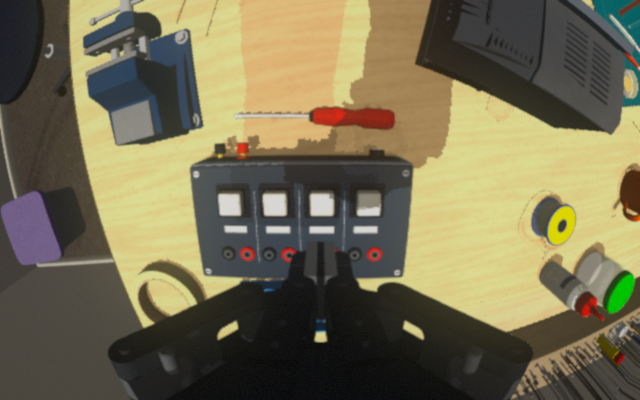

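```bash
python3 - <<'E'
from h import *
a=cv2.imread('pics/side0.png')[180:212,328:364]
b=cv2.cvtColor(optics.camera('side')['frame'],cv2.COLOR_RGB2BGR)[180:212,328:364]
g=lambda i:cv2.resize(i,None,fx=10,fy=14,interpolation=cv2.INTER_CUBIC)
cv2.imwrite('pics/cmp.png',np.hstack([g(a),g(b)]))
E
```

```text
(no output)
```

View pics/cmp.png

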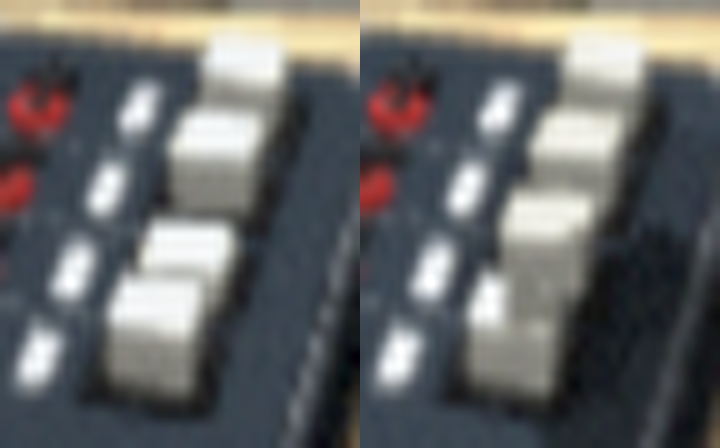

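The before/after comparison shows key 2 risen, with its top edge going from y≈220 to 190. Keys 1, 3 and 4 are where they were; key 1 is only partly shaded now. The bystanders look unmoved and the arm is clear, so I'm handing in.

```bash
python3 - <<'E'
from h import *
print(ticket.finish_job())
E
```

```text
the job is handed in; nothing more can be done
None
```

The job is handed in: the latched key was the second from the left, and it popped up after I pressed it home. I got no verdict back from the hand-in.

- **Taps, left to right:**
  - Keys 1, 3 and 4 met the fingers as raised keys, at about 2 N and roughly 66.5–67.4 mm.
  - Key 2 showed nothing at 66.3 mm and touched at 63.3 mm with 2.8 N.
- **Press:** key 2 stopped at 59.4 mm, its pressed-home height, with the force rising to 10.6 N. I then lifted straight up to 175 mm.
- **Last checks:**
  - In the before/after side view key 2 has risen to line up with the others, and the other three stand as before.
  - The screwdriver, tray, reel and tape look unmoved by eye; I did not measure their positions.
  - The arm was clear of everything, at about 14 s of the 40 s allowed.
- **Disagreements:**
  - The force reading has roughly 1 N of noise, which made single light-contact readings ambiguous. For example, key 2 read 1.0 N at 67.3 mm before any real contact. Further steps settled each case.
  - My first move call was refused because some fields were missing from its rows; nothing moved.

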